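# Load the drying box with rock castings

## Task

Put every rock casting that lies on the table into the drying box: press in the snap tab on its cover and lift the cover off, set the cover aside on the table, and lay the castings flat, side by side in a row on the base. Then put the cover back over them so that it sits fully down and the tab springs out and catches, and finally open the vent fully by turning its knob, which rises as it turns.

Things in the scene. Friction and masses are not known exactly. Their poses are not given: they have to be found in the camera images.
- dry_base: Grey base plate of the drying box, fixed to the table: x -70..+50, y -192..+118 mm, top 10 mm above the table. Origin: on the table under the middle of the cover's place; x points away from the robot, z up. Round steel bars 6 mm high over the plate surround the cover's place (faces at x +-39, y +-108 mm: 2 mm of play). At y = -155 mm stands the vent housing, 52 x 60 mm, top at z = 46 mm.
- row_mid (a point): Middle of the castings' row on top of the base plate (10 mm above the base's origin, axes like the base's). Inside the cover there is room for x +-33 and y +-102 mm: three castings fit in a row along y, 64 mm apart, each with its short side along x, best 3 mm to +x. A stop strip, 7 mm high over the plate, lies along the front at x -30.5..-26.5, y +-42 mm: castings lie behind it, and fingertips 8 mm over the plate clear it and the bars.
- keeper_lip (a point): Middle of the lip edge of the steel keeper at the front middle of the base: the keeper spans x -52..-67, y +-18 mm, up to z = 41 mm in the base's frame; the lip's flat underside, 30 mm above the table, holds the tab's hook down.
- dry_cover: White loose cover (hood, open below), 74 (x) x 212 (y) mm outside, flat top 46 mm high, walls 4 mm, 42 mm free inside, 0.23 kg with tab. Origin: centre of its underside; seated when this is 10 mm above the base's origin, axes alike, tab side to -x. A fixed white fin on top: x +8..+16, y +-22, z 46 to 84 mm.
- snap_tab (a joint): Black sprung tab of the cover: 0 = sprung out (catching), 0.009 m = fully in, free of the keeper beyond about 0.0065. Slides along the cover's +x; springs back by itself (4 N at rest, 8.5 N fully in). Its upright paddle (x -16..-8 mm at rest, y +-18, z 50 to 84 mm in the cover's frame) stands in front of the fin; its strap (24 mm wide, top at z = 51 mm) runs forward and down to the hook.
- cover_grip (a point): Where to pinch the cover, along its x: 4.5 mm to +x of its origin, 76 mm above its underside, midway between fin and pressed-in paddle. Pinching both (32 mm over them at rest, 23 mm fully in; the fin does not give) with 15 to 25 N presses the tab and holds the cover. To fit it, lower it with the tab pressed, then let go: the tab springs out under the lip.
- vent_knob (a joint): Vent knob on the housing at the end of the base: 0 = shut, grows counter-clockwise seen from above, 4.0 rad = fully open (stop). It rises 4.2 mm per rad (17 mm in all). Friction 0.04 N m, it stays where it is left.
- vent_grip (a point): On the knob's axis, 22 mm above the knob's foot and 11 mm below its top; rises with the knob. The black knob is a disc (42 mm across, 6 mm high) with a grip bar 44 mm long and 12 mm thick, 27 mm tall above the disc. The point's x runs along the bar; at knob value 0 this is the x of dry_base.
- casting1: Speckled plaster rock casting, 47 (x) x 56 (y) x 29 mm, 0.07 kg, origin at the centre of its underside; grasp across its x (47 mm) with the fingertips about 9 mm above its underside. May be absent.
- casting2: Another like casting1. May be absent.
- casting3: Another like casting1. May be absent.
There are look-alikes about, which are no part of the job. What is shaped like the casting2 but turquoise is not meant.

How it is judged:
By the outcome, as a careful person would: the job done as asked, in the order asked, and still so for the second after the job is handed in, with the robot touching nothing.
Of casting1, casting2, casting3 only 2 to 3 are there at a start; the rules pass over those that are not, and their reading is None.
At some moment in a run one of casting1, casting2, casting3 may be knocked a few centimetres aside while the robot is not near it.
It also fails if it takes over 210 s, if anything falls off the work surface, if the arm or the gripper's body presses on something with over 40 N, if the wrist force passes 120 N, or if a joint passes its speed limit or range.

## Robot

A 7-joint arm with a two-finger parallel gripper is mounted at the origin on a cart in front of the work surface, level with it; the furniture and walls round the work are solid. World frame = base frame: x ahead of the robot, y to its left, z up, the work surface at z = 0. Lengths are in mm, angles in rad, forces in N, time in s.
With the tool pointing down it reaches from about 400 to 900 mm from the base axis. Payload 5.5 kg.
Tool frame: the origin (TCP) lies at the very end of the fingers, on their centre line; the grasp point (between the pads) lies 19 mm behind it; z points along the fingers, y is the line along which they close (so a half turn about z gives the same grasp; the last joint's range is limited). The gripper opens to 85 mm and grips with 20 to 120 N. Pads are 22 mm wide; open, the fingers measure 114 mm over their backs; the gripper's body (76 mm by 85 mm) begins 54 mm behind the grasp point. The pads swing forward as they close: fully open they stand 13 mm farther back than shut.
Start: joints at [-1.023, 0.501, -0.427, 1.55, 0.221, 1.138, -0.21], TCP at [182.589, 623.828, 231.31] pointing down, gripper open.
Joint ranges: [-2.88, 2.88], [-0.31, 2.03], [-1.54, 1.56], [0.2, 2.42], [-1.41, 4.55], [0.19, 2.02], [-2.57, 2.57]. Speed limits (rad/s): [2.57, 2.57, 3.14, 3.14, 3.14, 3.14, 3.14].

## Interface

Orientations are given as [roll, pitch, yaw] about the fixed x, y, z axes, in that order (R = Rz(yaw) Ry(pitch) Rx(roll)).
In Python, from workcell import bot gives the robot as it stands. The module is installed in compiled form; this text tells all that it offers.
- The arm moves only by the tool send_rows, never from a script. Its argument "series" is a list of rows, each a list of 7 numbers: the turn, a rotation vector about the tool's x, y, z scaled (see below), then the shift along the tool's x, y, z scaled (see below), then the opening, from -1 (shut) to 1 (fully open), so that 0 is half open. A call has 1 to 5 rows; each row is the pose to reach, as a shift and turn from the pose commanded when the call began, along the tool's axes at that moment, turning the shorter way round; what a row does not reach only later rows make up. The controller multiplies each number of a shift by 0.25 m and each number of a turn by pi rad. A row lasts 1/10 s, in which the tool goes at most 50 mm and 8.59 degrees, less where a joint would pass 70% of its speed; a pose out of reach is approached as far as the arm can. A call with a number of a shift or a turn outside -1 to 1 is refused whole. A call with a gripper value outside its range is refused whole. The fingers move at their own pace and stop on an object; the grip force is fixed at half the most. Time passes only in rows, so rows that repeat a pose let the fingers close. It gives the time, the measured TCP pose, the force, the opening and the grip force at its end, in the units of the state.
- bot.sense(): the state, without advancing time (a new reading comes with each control period).
- bot.get_image(name): name is "side" or "top"; returns a dict with "pixels" (400x640x3 uint8, blue, green, red), "fx", "fy", "cx", "cy" (pixels), "world_from_camera" (4x4, takes a point from camera to world coordinates). Camera axes: x right, y down, z forward; pixel columns grow to the right and rows downward; lengths in mm; the calibration is good to about 2 mm. A picture is of the moment at which its call begins. There is no depth.
- bot.hand_in(): hands the job in; it is judged then, once.
The state is a dict: "time": time; "joints": joint angles; "dq": joint speeds; "joint_torque": joint torques, N m; "position": TCP position; "orientation": TCP orientation; "ft_force": force on the tool from outside, world axes, zero at the start; "ft_torque": the same for the moment, N m; "grip_width": opening from 0.0 (shut) to 1.0 (fully open); "gripper_force": force on a finger pad.
Only numpy, scipy, OpenCV 4.12 (cv2) and the standard library are available. Lean on these libraries where they do the work, as an engineer would, in place of code of your own. Each camera call takes 0.05 s, during which the arm holds its last target. There are 200 camera calls.

## Working session

There is one attempt and no reset: what is moved stays moved. The work goes in short steps, Python scripts to look and compute and a tool call to move; the robot and the scene stay as the last step left them, time stands still between calls to the robot, and variables do not carry over. Pictures are saved under pics/ and viewed, at most 14 in all, crops included, and the job is handed in when it is done.

Besides the shell and the picture viewer there is one more tool, called after "Emit:" in YAML: its name, and indented under it one key for each argument. send_rows: Moves the arm, as the interface text tells. Shifts and turns lie within -1 to 1; 1 stands for 0.25 m of shift or pi rad of turn. Its arguments: {"type":"object","properties":{"series":{"type":"array","items":{"type":"array","items":{"type":"number","minimum":-1,"maximum":1}}}},"required":["series"]}

```bash
mkdir -p pics
cat > h.py <<'E'
import numpy as np, cv2
from workcell import bot
def snap(name,out):
    d=bot.get_image(name); cv2.imwrite('pics/'+out,d['pixels']); 
    import pickle; pickle.dump(d,open('pics/'+out+'.pkl','wb')); return d
def load(out):
    import pickle; return pickle.load(open('pics/'+out+'.pkl','rb'))
def px2w(d,u,v,z):
    T=np.array(d['world_from_camera']); r=T[:3,:3]@[(u-d['cx'])/d['fx'],(v-d['cy'])/d['fy'],1]; o=T[:3,3]
    return o+r*(z-o[2])/r[2]
def w2px(d,p):
    T=np.linalg.inv(np.array(d['world_from_camera'])); q=T[:3,:3]@np.asarray(p,float)+T[:3,3]
    return d['fx']*q[0]/q[2]+d['cx'],d['fy']*q[1]/q[2]+d['cy']
E
python3 -c "
from h import *
for n in ('top','side'):
    d=snap(n,n+'0.png'); print(np.round(d['world_from_camera'],3).tolist(),d['fx'],d['cx'],d['cy'])
print(bot.sense())"; ls
```

```text
[[-0.012, -0.998, 0.062, 456.817], [-1.0, 0.012, 0.002, 51.469], [-0.002, -0.062, -0.998, 948.151], [0.0, 0.0, 0.0, 1.0]] 387.5550738581006 318.59151634868977 194.1759461359062
[[0.995, -0.074, 0.072, 410.98], [-0.103, -0.669, 0.736, -637.632], [-0.006, -0.74, -0.673, 747.842], [0.0, 0.0, 0.0, 1.0]] 440.70181216052436 310.3753888012166 206.60603463341036
{'time': 0.1, 'joints': array([-1.02277866,  0.50178456, -0.42681396,  1.55136603,  0.22080904,
        1.13827125, -0.2102868 ]), 'dq': array([ 0.00059362, -0.00170304, -0.00192829, -0.00239326, -0.00071931,
        0.00042914, -0.00122584]), 'joint_torque': array([-1.03884164e-02, -5.70810127e+01, -5.83800092e+00, -2.81747568e+01,
        1.05631791e-02,  5.58492015e-03, -6.36467391e-06]), 'position': array([182.49477991, 623.19990244, 230.33595267]), 'orientation': array([-3.13982102e+00, -6.77583258e-05,  2.85685001e+00]), 'ft_force': array([ 0.76167915, -0.38802643, -0.43069714]), 'ft_torque': array([-0.02554025,  0.0115952 , -0.033986  ]), 'gripper_force': 0.0, 'grip_width': 1.0031541989641146}
h.py
pics
```

View pics/top0.png

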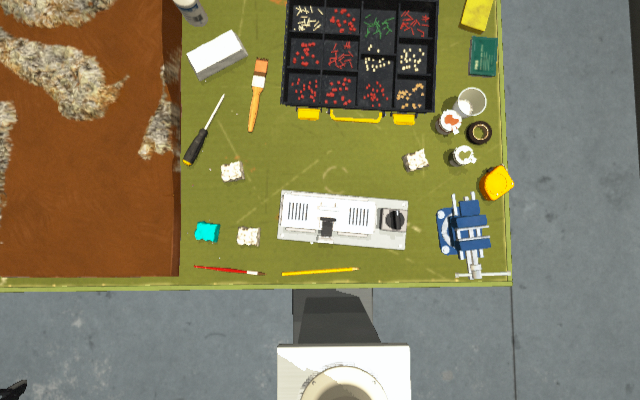

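View pics/side0.png

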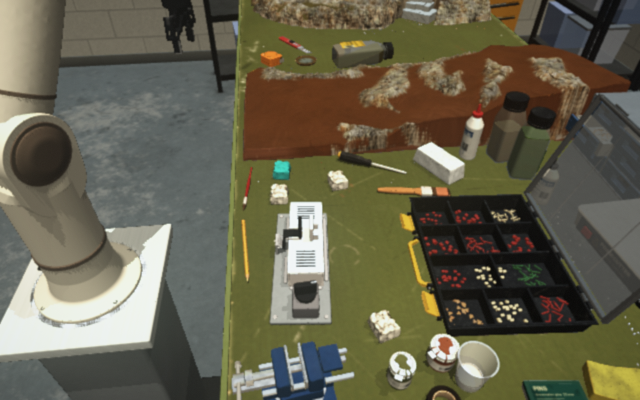

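The top picture shows the box at about (343,220), with its keeper side towards the robot. There are three castings at (232,172), (248,237) and (416,160), and the turquoise decoy at (207,232). Next I'll zoom in for the poses.

```bash
python3 -c "
from h import *
d=load('top0.png'); im=d['pixels']
a=cv2.resize(im[180:256,268:418],None,fx=5,fy=5,interpolation=cv2.INTER_CUBIC)
b=[cv2.resize(im[v-18:v+18,u-18:u+18],(180,180),interpolation=cv2.INTER_CUBIC) for u,v in((232,172),(248,237),(416,160))]
b=np.hstack(b+[np.zeros((180,210,3),np.uint8)])
cv2.imwrite('pics/c1.png',np.vstack([a,b]))
"
```

```text
(no output)
```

View pics/c1.png

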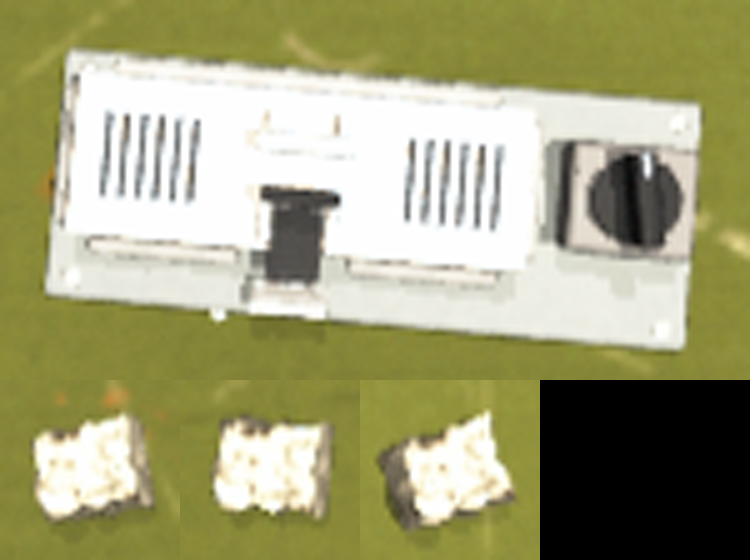

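```bash
cat >> h.py <<'E'
from scipy.optimize import minimize, least_squares
def castmask(im):
    hsv=cv2.cvtColor(im,cv2.COLOR_BGR2HSV); return ((hsv[...,1]<85)&(hsv[...,2]>60)).astype(np.uint8)
def fitcast(ds,xy,z0=0,dims=(47,56,29)):
    # pose (x,y,yaw) whose projected box best matches the silhouettes in all views
    prep=[]
    for d in ds:
        u,v=map(int,w2px(d,[*xy,z0+15])); r=32; s=4
        u0,v0=u-r,v-r
        m=castmask(d['pixels'])[v0:v0+2*r,u0:u0+2*r]
        n,l,st,c=cv2.connectedComponentsWithStats(m)
        k=1+np.argmin([abs(c[i]-r).sum()-0.05*st[i,4] if st[i,4]>60 else 1e9 for i in range(1,n)])
        m=cv2.resize((l==k).astype(np.float32),None,fx=s,fy=s,interpolation=cv2.INTER_LINEAR)>.5
        prep.append((d,u0,v0,s,m))
    B=np.array([[i*dims[0]/2,j*dims[1]/2,k*dims[2]+z0] for i in(-1,1) for j in(-1,1) for k in(0,1)])
    def cost(q):
        c,s_=np.cos(q[2]/30),np.sin(q[2]/30); P=np.c_[q[0]+c*B[:,0]-s_*B[:,1],q[1]+s_*B[:,0]+c*B[:,1],B[:,2]]
        t=0
        for d,u0,v0,s,m in prep:
            uv=np.array([w2px(d,p) for p in P]); uv=((uv-[u0,v0]+.5)*s-.5)
            g=np.zeros(m.shape,np.uint8); cv2.fillConvexPoly(g,cv2.convexHull(np.round(uv*16).astype(np.int32)),1,shift=4)
            t+=1-(m&(g>0)).sum()/(m|(g>0)).sum()
        return t
    best=[]
    for y0 in np.arange(-90,90,30):
        S=np.array([[*xy,np.radians(y0)*30]]+[[xy[0]+a,xy[1]+b,np.radians(y0)*30+e] for a,b,e in((8,0,0),(0,8,0),(0,0,8))])
        r=minimize(cost,S[0],method='Nelder-Mead',options=dict(initial_simplex=S,xatol=.05,fatol=1e-4)); best.append((r.fun,r.x[0],r.x[1],np.degrees(r.x[2]/30)))
    return sorted(best)
E
python3 -c "
from h import *
d=load('top0.png'); s=load('side0.png')
c=(np.array([[68,50],[700,104],[684,349],[47,296]])+.5)/5-.5+[268,180]
W=np.array([px2w(d,*p,10)[:2] for p in c]); L=np.array([[50,118],[50,-192],[-70,-192],[-70,118.]])
f=lambda q:(L@np.array([[np.cos(q[2]),np.sin(q[2])],[-np.sin(q[2]),np.cos(q[2])]])+q[:2]-W).ravel()
r=least_squares(f,[450,0,0],x_scale=[1,1,.01]);print(r.x,np.degrees(r.x[2]),r.fun.round(1))
for p in((232,172),(248,237),(416,160)):
    w=px2w(d,*p,20)[:2]
    for b in fitcast([d,s],w)[:4]: print(np.round(b,2))
"
```

```text
[ 4.66497954e+02  3.18832203e+01 -9.56185472e-02] -5.47853919661866 [ 0.4  1.   0.8 -1.6 -0.9 -1.  -0.4  1.6]
[ 4.8000e-01  5.7200e+02  2.6282e+02 -1.6100e+00]
[ 4.8000e-01  5.7239e+02  2.6226e+02 -1.2000e-01]
[ 4.8000e-01  5.7209e+02  2.6202e+02 -1.9100e+00]
[5.4000e-01 5.7108e+02 2.6191e+02 8.1980e+01]
[  0.44 414.6  222.8   -1.79]
[  0.44 414.6  222.78  -1.8 ]
[  0.44 414.51 222.07  -1.88]
[  0.45 415.46 221.78  -1.91]
[ 5.3000e-01  5.9334e+02 -1.8244e+02  2.5320e+01]
[ 5.3000e-01  5.9348e+02 -1.8225e+02  2.5310e+01]
[ 5.3000e-01  5.9370e+02 -1.8229e+02  2.4330e+01]
[   0.63  594.78 -181.74  104.41]
```

```bash
cat >> h.py <<'E'
from scipy.spatial.transform import Rotation as Rn
O=np.array([466.5,31.9]); TH=-0.0956
def b2w(x,y): c,s=np.cos(TH),np.sin(TH); return O+[c*x-s*y,s*x+c*y]
def down(yaw): return Rn.from_euler('xyz',[np.pi,0,np.radians(yaw)])
def plan(wps,start=None):
    # wps: (x,y,z,yawdeg); prints one row per waypoint relative to the one before
    s=bot.sense(); p=np.array(s['position']); R=Rn.from_euler('xyz',s['orientation'])
    if start: p=np.array(start[:3]); R=down(start[3])
    else: print('at',p.round(1),np.degrees(s['orientation']).round(2),'F',np.round(s['ft_force'],1),'w',round(s['grip_width'],3),'t',round(s['time'],1))
    for w in wps:
        Rt=down(w[3]); rv=(R.inv()*Rt).as_rotvec()/np.pi; sh=R.inv().apply(np.array(w[:3])-p)/250
        print(np.round(np.r_[rv,sh],3).tolist()); p=np.array(w[:3],float); R=Rt
E
python3 -c "
from h import *
g=b2w(4.5,0); print(g)
plan([(280,440,240,125),(400,220,240,84.5),(*g,170,84.5)])"
```

```text
[470.9794521   31.47045499]
at [182.5 623.2 230.3] [-179.9    -0.    163.69] F [ 0.8 -0.4 -0.4] w 1.003 t 0.1
[-0.001, 0.0, 0.215, -0.58, -0.594, -0.038]
[-0.0, -0.0, 0.225, -0.996, -0.112, -0.0]
[0.0, 0.0, 0.0, -0.723, 0.355, 0.28]
```

Emit:
send_rows:
  series:
    - [-0.001,0,0.215,-0.58,-0.594,-0.038,1]
    - [-0.001,0,0.215,-0.58,-0.594,-0.038,1]
    - [-0.001,0,0.215,-0.58,-0.594,-0.038,1]
    - [-0.001,0,0.215,-0.58,-0.594,-0.038,1]
    - [-0.001,0,0.215,-0.58,-0.594,-0.038,1]

```text
time: 0.6
position: [284.2, 434.2, 240.4]
orientation: [3.14, 0.003, 2.168]
ft_force: [0.5, -0.4, -0.1]
grip_width: 1.001
gripper_force: 0.0
```

Emit:
send_rows:
  series:
    - [0,0,0.225,-0.996,-0.112,0,1]
    - [0,0,0.225,-0.996,-0.112,0,1]
    - [0,0,0.225,-0.996,-0.112,0,1]
    - [0,0,0.225,-0.996,-0.112,0,1]
    - [0,0,0.225,-0.996,-0.112,0,1]

```text
time: 1.1
position: [400.0, 219.0, 240.4]
orientation: [3.14, -0.003, 1.469]
ft_force: [1.0, -0.1, 0.1]
grip_width: 0.996
gripper_force: 0.0
```

Emit:
send_rows:
  series:
    - [0,0,0,-0.723,0.355,0.28,0]
    - [0,0,0,-0.723,0.355,0.28,0]
    - [0,0,0,-0.723,0.355,0.28,0]
    - [0,0,0,-0.723,0.355,0.28,0]
    - [0,0,0,-0.723,0.355,0.28,0]

```text
time: 1.6
position: [470.5, 26.8, 168.4]
orientation: [-3.141, 0.0, 1.467]
ft_force: [-0.6, 0.7, 0.3]
grip_width: 0.502
gripper_force: 0.0
```

```bash
python3 -c "
from h import *
g=b2w(4.5,0)
plan([(*g,110,84.5),(*g,67,84.5)]);print(bot.sense()['joints'].round(2))
s=snap('side','s1.png'); d=load('top0.png')
# where predicted features land in side view
im=s['pixels']; u,v=map(int,w2px(s,[*g,60])); u0,v0=max(u-65,0),max(v-70,0)
def box(im,x0,x1,y0,y1,z,c):
    P=np.array([(np.array(w2px(s,[*b2w(x,y),z]))-[u0,v0]+.5)*5 for x,y in((x0,y0),(x1,y0),(x1,y1),(x0,y1))]); cv2.polylines(im,[P.astype(int)],True,c,1)
z=cv2.resize(im[v0:v0+115,u0:u0+130],None,fx=5,fy=5,interpolation=cv2.INTER_CUBIC)
box(z,8,16,-22,22,94,(0,0,255));box(z,-16,-8,-18,18,94,(255,0,0));box(z,-37,37,-106,106,56,(0,255,0));box(z,-70,50,-192,118,10,(0,200,255))
cv2.imwrite('pics/s1c.png',z)"
```

```text
at [470.5  26.8 168.4] [-1.7998e+02  2.0000e-02  8.4080e+01] F [-0.6  0.7  0.3] w 0.502 t 1.6
[-0.0, 0.0, -0.002, 0.019, -0.0, 0.234]
[0.0, 0.0, 0.0, 0.0, -0.0, 0.172]
[-0.24  0.23  0.15  2.06 -0.04  0.85 -0.17]
```

View pics/s1c.png

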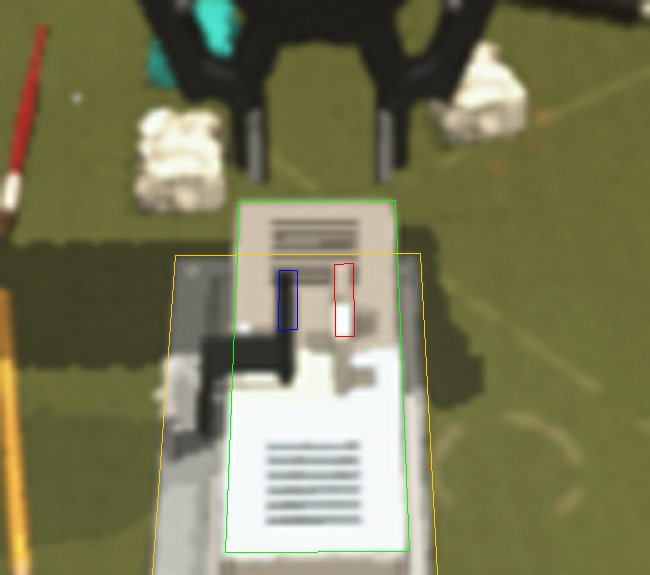

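The side overlay fits: the predicted paddle, fin and cover outlines fall on the real ones, and the castings are unmoved. Going down.

Emit:
send_rows:
  series:
    - [0,0,0,0,0,0.1,0.4]
    - [0,0,0,0,0,0.18,0.4]
    - [0,0,0,0,0,0.24,0.4]
    - [0,0,0,0,0,0.24,0.4]
    - [0,0,0,0,0,0.24,0.4]

```text
time: 2.15
position: [470.5, 33.7, 110.3]
orientation: [3.141, -0.003, 1.476]
ft_force: [0.2, 0.6, -0.4]
grip_width: 0.703
gripper_force: 0.0
```

```bash
python3 -c "
from h import *
plan([(*b2w(4.5,0),67,84.5)])"
```

```text
at [470.5  33.7 110.3] [ 1.7995e+02 -1.6000e-01  8.4540e+01] F [ 0.2  0.6 -0.4] w 0.703 t 2.1
[0.0, -0.001, 0.0, -0.009, 0.003, 0.173]
```

Emit:
send_rows:
  series:
    - [0,0,0,-0.009,0.003,0.06,0.4]
    - [0,0,0,-0.009,0.003,0.12,0.4]
    - [0,0,0,-0.009,0.003,0.174,0.4]
    - [0,0,0,-0.009,0.003,0.174,0.4]
    - [0,0,0,-0.009,0.003,0.174,0.4]

```text
time: 2.65
position: [471.9, 31.0, 67.5]
orientation: [3.139, -0.003, 1.475]
ft_force: [0.0, -0.2, -0.3]
grip_width: 0.701
gripper_force: 0.0
```

Emit:
send_rows:
  series:
    - [0,0,0,0,0,0,-0.1]
    - [0,0,0,0,0,0,-0.4]
    - [0,0,0,0,0,0,-0.5]
    - [0,0,0,0,0,0,-0.5]
    - [0,0,0,0,0,0,-0.5]

```text
time: 3.15
position: [473.0, 30.8, 67.8]
orientation: [3.137, -0.003, 1.475]
ft_force: [0.4, -0.2, 7.3]
grip_width: 0.255
gripper_force: 25.7
```

Emit:
send_rows:
  series:
    - [0,0,0,0,0,0,-0.5]
    - [0,0,0,0,0,0,-0.5]
    - [0,0,0,0,0,0,-0.5]

```text
time: 3.45
position: [473.1, 30.8, 67.8]
orientation: [3.137, -0.003, 1.474]
ft_force: [1.0, -0.3, 7.1]
grip_width: 0.254
gripper_force: 25.7
```

Emit:
send_rows:
  series:
    - [0,0,0,0,0,-0.02,-0.49]
    - [0,0,0,0,0,-0.06,-0.49]
    - [0,0,0,0,0,-0.12,-0.49]
    - [0,0,0,0,0,-0.2,-0.49]
    - [0,0,0,0,0,-0.24,-0.49]

```text
time: 3.95
position: [471.9, 30.5, 128.3]
orientation: [3.138, -0.003, 1.474]
ft_force: [-0.2, -0.4, -2.2]
grip_width: 0.258
gripper_force: 23.3
```

```bash
python3 -c "
from h import *
plan([(605,40,127.5,84.5),(605,40,58,84.5)]); s=snap('side','s2.png'); cv2.imwrite('pics/s2c.png',cv2.resize(s['pixels'][130:350,190:430],None,fx=2.5,fy=2.5))"
```

```text
at [471.9  30.5 128.3] [179.81  -0.18  84.48] F [-0.2 -0.4 -2.2] w 0.258 t 4.0
[0.001, -0.001, -0.0, 0.089, 0.526, 0.005]
[0.0, 0.0, 0.0, 0.0, -0.0, 0.278]
```

View pics/s2c.png

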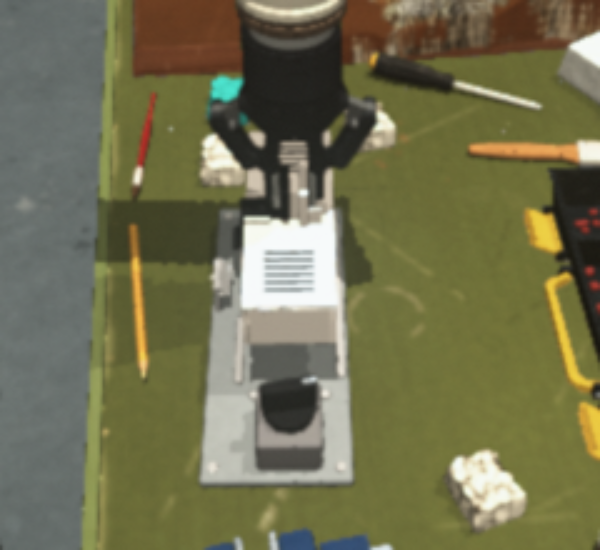

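The cover is lifted level (around (290,250) in the crop). Setting it aside.

Emit:
send_rows:
  series:
    - [0,0,0,0.02,0.1,0,-0.49]
    - [0,0,0,0.04,0.25,0,-0.49]
    - [0,0,0,0.07,0.4,0,-0.49]
    - [0,0,0,0.089,0.526,0,-0.49]
    - [0,0,0,0.089,0.526,0,-0.49]

```text
time: 4.5
position: [608.4, 40.5, 126.5]
orientation: [3.136, -0.003, 1.475]
ft_force: [-0.5, -0.7, -2.8]
grip_width: 0.255
gripper_force: 23.3
```

Emit:
send_rows:
  series:
    - [0,0,0,0,0,0.1,-0.49]
    - [0,0,0,0,0,0.18,-0.49]
    - [0,0,0,0,0,0.23,-0.49]
    - [0,0,0,0,0,0.26,-0.49]
    - [0,0,0,0,0,0.27,-0.49]

```text
time: 5.0
position: [603.6, 40.2, 58.5]
orientation: [-3.142, -0.002, 1.475]
ft_force: [-0.9, 0.7, -2.0]
grip_width: 0.255
gripper_force: 23.3
```

Emit:
send_rows:
  series:
    - [0,0,0,0,0,0.006,-0.49]
    - [0,0,0,0,0,0.01,-0.49]
    - [0,0,0,0,0,0.01,-0.49]

```text
time: 5.3
position: [605.0, 40.3, 57.9]
orientation: [3.139, -0.003, 1.474]
ft_force: [-0.2, -0.9, 0.2]
grip_width: 0.257
gripper_force: 24.1
```

Emit:
send_rows:
  series:
    - [0,0,0,0,0,0,-0.2]
    - [0,0,0,0,0,0,0.2]
    - [0,0,0,0,0,0,0.4]
    - [0,0,0,0,0,-0.04,0.4]
    - [0,0,0,0,0,-0.16,0.4]

```text
time: 5.8
position: [601.9, 40.0, 95.1]
orientation: [-3.137, -0.001, 1.475]
ft_force: [-0.3, 0.1, -0.3]
grip_width: 0.698
gripper_force: 0.0
```

Emit:
send_rows:
  series:
    - [0,0,0,0.1,-0.1,-0.3,0.8]
    - [0,0,0,0.2,-0.2,-0.32,0.8]
    - [0,0,0,0.3,-0.3,-0.32,0.8]
    - [0,0,0,0.4,-0.4,-0.32,0.8]
    - [0,0,0,0.4,-0.4,-0.32,0.8]

```text
time: 6.3
position: [511.2, 154.8, 178.3]
orientation: [3.141, -0.006, 1.483]
ft_force: [0.4, 0.5, 0.6]
grip_width: 0.898
gripper_force: 0.0
```

```bash
python3 -c "
from h import *
plan([]); d=snap('top','t3.png'); s=snap('side','s3.png')
im=d['pixels']; cv2.imwrite('pics/t3c.png',np.hstack([cv2.resize(im[120:270,170:440],(800,444),interpolation=cv2.INTER_CUBIC)]))
for p in((572,262),(414.6,222.5),(593,-182)):
  for n,q in(('t',[d]),('s',[s]),('ts',[d,s])):
    try: print(n,np.round(fitcast(q,p)[0],2))
    except Exception as e: print(n,'-')
"
```

```text
at [511.2 154.8 178.3] [179.95  -0.34  84.95] F [0.4 0.5 0.6] w 0.898 t 6.3
t [  0.86 619.85 308.18 -85.09]
s [1.8000e-01 5.7103e+02 2.6129e+02 2.3400e+00]
ts [  1.04 571.03 261.29   2.34]
t [  0.86 377.61 267.03  73.48]
s [ 1.7000e-01  4.1453e+02  2.2383e+02 -1.9600e+00]
ts [  1.04 414.07 223.48  -1.56]
t [ 2.8000e-01  5.9214e+02 -1.8107e+02  2.5650e+01]
s [ 2.5000e-01  5.9355e+02 -1.8290e+02  6.9000e+00]
ts [ 5.4000e-01  5.9354e+02 -1.8300e+02  2.5040e+01]
```

View pics/t3c.png

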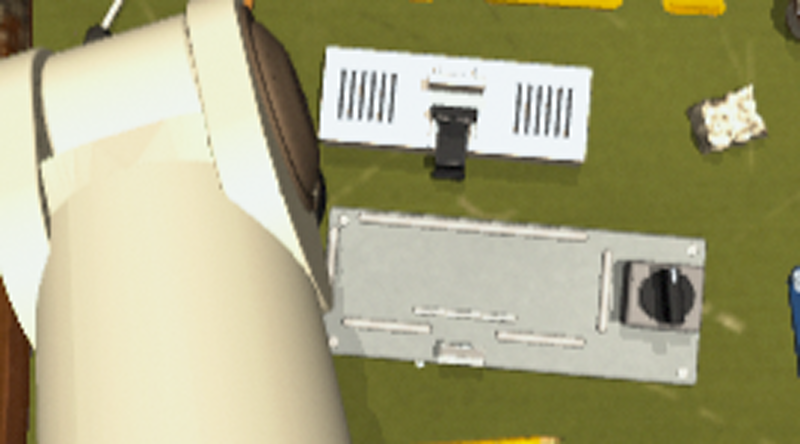

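The cover is lying aside and the base is clear. Going to the near casting.

```bash
python3 -c "
from h import *
plan([(414.5,223.3,90,88),(414.5,223.3,8,88)])"
```

```text
at [514.2 150.  178. ] [179.84  -0.19  84.62] F [ 1.1 -0.5  0.7] w 0.9 t 6.4
[0.001, -0.001, -0.019, 0.254, -0.426, 0.352]
[0.0, 0.0, 0.0, 0.0, -0.0, 0.328]
```

Emit:
send_rows:
  series:
    - [0,0,-0.019,0.254,-0.426,0.352,1]
    - [0,0,-0.019,0.254,-0.426,0.352,1]
    - [0,0,-0.019,0.254,-0.426,0.352,1]
    - [0,0,-0.019,0.254,-0.426,0.352,1]
    - [0,0,-0.019,0.254,-0.426,0.352,1]

```text
time: 6.9
position: [414.5, 222.1, 88.4]
orientation: [3.141, -0.001, 1.535]
ft_force: [-0.1, -0.0, 0.4]
grip_width: 0.998
gripper_force: 0.0
```

Emit:
send_rows:
  series:
    - [0,0,0,0,0,0.1,1]
    - [0,0,0,0,0,0.2,1]
    - [0,0,0,0,0,0.28,1]
    - [0,0,0,0,0,0.322,1]
    - [0,0,0,0,0,0.322,1]

```text
time: 7.4
position: [415.9, 221.5, 7.9]
orientation: [3.14, -0.001, 1.532]
ft_force: [-0.3, -0.1, 0.2]
grip_width: 0.999
gripper_force: 0.0
```

Emit:
send_rows:
  series:
    - [0,0,0,0,0,0,0.5]
    - [0,0,0,0,0,0,0.2]
    - [0,0,0,0,0,0,0.04]
    - [0,0,0,0,0,0,0.04]
    - [0,0,0,0,0,0,0.04]

```text
time: 7.9
position: [415.8, 223.3, 9.8]
orientation: [3.138, -0.004, 1.534]
ft_force: [-1.0, -2.0, 6.7]
grip_width: 0.526
gripper_force: 29.2
```

Emit:
send_rows:
  series:
    - [0,0,0,0,0,0,0.04]
    - [0,0,0,0,0,0,0.04]

```text
time: 8.1
position: [415.7, 223.3, 9.8]
orientation: [3.138, -0.004, 1.534]
ft_force: [-1.6, -0.4, 6.7]
grip_width: 0.527
gripper_force: 29.2
```

```bash
python3 -c "
from h import *
for y in (64,0,-64): print(y,b2w(3,y).round(1))
p=b2w(3,64)
plan([(414.5,223.3,80,88),(*p,80,84.5),(*p,21,84.5)])"
```

```text
64 [475.6  95.3]
0 [469.5  31.6]
-64 [463.4 -32.1]
at [415.7 223.3   9.8] [179.79  -0.21  87.89] F [-1.6 -0.4  6.7] w 0.527 t 8.1
[0.001, -0.001, -0.001, 0.001, -0.004, -0.281]
[0.0, -0.0, 0.019, -0.503, 0.262, 0.0]
[0.0, 0.0, 0.0, 0.0, -0.0, 0.236]
```

Emit:
send_rows:
  series:
    - [0,0,0,0,0,-0.06,0.04]
    - [0,0,0,0,0,-0.14,0.04]
    - [0,0,0,0,0,-0.24,0.04]
    - [0,0,0,0,0,-0.281,0.04]
    - [0,0,0,0,0,-0.281,0.04]

```text
time: 8.6
position: [415.9, 223.6, 80.4]
orientation: [3.136, -0.005, 1.534]
ft_force: [0.2, 0.2, -0.6]
grip_width: 0.525
gripper_force: 28.5
```

Emit:
send_rows:
  series:
    - [0,0,0.019,-0.1,0.05,0,0.04]
    - [0,0,0.019,-0.25,0.13,0,0.04]
    - [0,0,0.019,-0.4,0.21,0,0.04]
    - [0,0,0.019,-0.503,0.262,0,0.04]
    - [0,0,0.019,-0.503,0.262,0,0.04]

```text
time: 9.1
position: [476.6, 89.5, 77.6]
orientation: [3.14, -0.0, 1.467]
ft_force: [-0.3, -0.6, 0.7]
grip_width: 0.526
gripper_force: 28.6
```

```bash
python3 -c "
from h import *
p=b2w(3,64)
plan([(*p,22,84.5)])"
```

```text
at [476.6  89.5  77.6] [ 1.799e+02 -1.000e-02  8.406e+01] F [-0.3 -0.6  0.7] w 0.526 t 9.1
[0.001, -0.0, -0.002, 0.023, -0.007, 0.222]
```

Emit:
send_rows:
  series:
    - [0,0,0,0,0,0.06,0.04]
    - [0,0,0,0,0,0.13,0.04]
    - [0,0,0,0,0,0.19,0.04]
    - [0,0,0,0,0,0.215,0.04]
    - [0,0,0,0,0,0.22,0.04]

```text
time: 9.6
position: [474.2, 95.1, 22.2]
orientation: [-3.14, -0.002, 1.475]
ft_force: [1.5, -0.1, 1.1]
grip_width: 0.527
gripper_force: 28.5
```

Emit:
send_rows:
  series:
    - [0,0,0,0,0,0.004,0.04]
    - [0,0,0,0,0,0.008,0.04]
    - [0,0,0,0,0,0.008,0.04]

```text
time: 9.9
position: [475.9, 95.0, 22.0]
orientation: [3.139, -0.003, 1.475]
ft_force: [-0.4, -0.3, -0.9]
grip_width: 0.53
gripper_force: 28.6
```

Emit:
send_rows:
  series:
    - [0,0,0,0,0,0.004,0.04]
    - [0,0,0,0,0,0.01,0.04]
    - [0,0,0,0,0,0.01,0.04]

```text
time: 10.2
position: [476.0, 95.0, 19.9]
orientation: [3.139, -0.003, 1.474]
ft_force: [-2.0, -0.3, 7.9]
grip_width: 0.528
gripper_force: 29.6
```

Emit:
send_rows:
  series:
    - [0,0,0,0,0,0,0.3]
    - [0,0,0,0,0,0,0.6]
    - [0,0,0,0,0,0,0.7]
    - [0,0,0,0,0,-0.06,0.7]
    - [0,0,0,0,0,-0.2,0.7]

```text
time: 10.7
position: [472.9, 94.1, 67.2]
orientation: [-3.137, -0.0, 1.475]
ft_force: [-0.4, 0.4, 0.7]
grip_width: 0.851
gripper_force: 0.0
```

```bash
python3 -c "
from h import *
s=snap('side','s4.png'); p=fitcast([s],(571,261.3))[0]; print(p, fitcast([s],(593,-182))[0])
plan([(510,195,110,92.3),(p[1],p[2],95,90+p[3]),(p[1],p[2],8,90+p[3])])
im=s['pixels'];cv2.imwrite('pics/s4c.png',cv2.resize(im[140:350,230:420],None,fx=2.8,fy=2.8,interpolation=cv2.INTER_CUBIC))"
```

```text
(np.float64(0.4739263803680982), np.float64(569.6449197444198), np.float64(265.2583809825836), np.float64(7.968970990193542)) (np.float64(0.24770103697906476), np.float64(593.5472935498), np.float64(-182.8968483937999), np.float64(6.900691023217046))
at [477.3  95.   73.3] [179.73  -0.22  84.46] F [ 0.4 -0.4  4. ] w 0.85 t 10.8
[0.002, -0.001, -0.044, 0.411, 0.092, -0.145]
[0.0, 0.0, -0.031, 0.271, 0.25, 0.06]
[0.0, 0.0, 0.0, 0.0, -0.0, 0.348]
```

View pics/s4c.png

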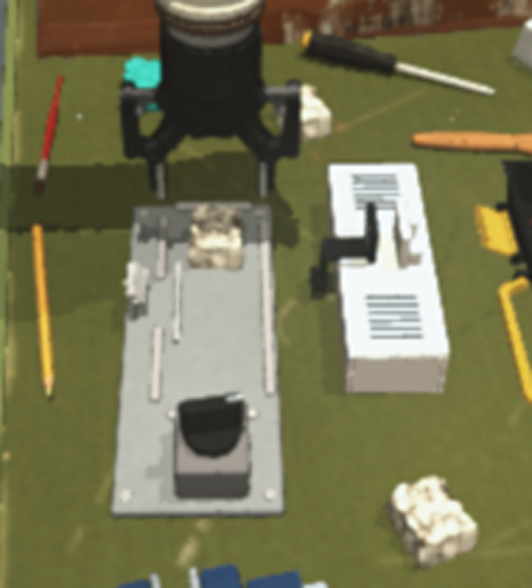

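```bash
python3 -c "
from h import *
plan([(510,195,110,91),(571.3,261.7,95,98),(571.3,261.7,8,98)])"
```

```text
at [477.3  95.   73.3] [179.73  -0.22  84.46] F [ 0.4 -0.4  4. ] w 0.85 t 10.8
[0.002, -0.001, -0.036, 0.411, 0.092, -0.145]
[-0.0, 0.0, -0.039, 0.262, 0.25, 0.06]
[0.0, 0.0, 0.0, 0.0, -0.0, 0.348]
```

Emit:
send_rows:
  series:
    - [0.001,0,-0.01,0.05,0.01,-0.1,1]
    - [0.001,0,-0.02,0.2,0.04,-0.145,1]
    - [0.001,0,-0.036,0.411,0.092,-0.145,1]
    - [0.001,0,-0.036,0.411,0.092,-0.145,1]
    - [0.001,0,-0.036,0.411,0.092,-0.145,1]

```text
time: 11.25
position: [508.1, 196.7, 105.4]
orientation: [-3.14, -0.003, 1.591]
ft_force: [-0.1, -0.2, -0.3]
grip_width: 0.997
gripper_force: 0.0
```

Emit:
send_rows:
  series:
    - [0,0,-0.02,0.15,0.14,0.03,1]
    - [0,0,-0.039,0.262,0.25,0.06,1]
    - [0,0,-0.039,0.262,0.25,0.06,1]
    - [0,0,-0.039,0.262,0.25,0.06,1]
    - [0,0,-0.039,0.262,0.25,0.06,1]

```text
time: 11.75
position: [568.7, 258.6, 90.0]
orientation: [-3.139, -0.001, 1.708]
ft_force: [0.0, -0.6, -0.8]
grip_width: 0.996
gripper_force: 0.0
```

```bash
python3 -c "
from h import *
plan([(571.3,261.7,9,98)])
s=snap('side','s5.png'); im=s['pixels']; u,v=map(int,w2px(s,[571,262,30])); cv2.imwrite('pics/s5c.png',cv2.resize(im[v-50:v+40,u-60:u+60],None,fx=4,fy=4,interpolation=cv2.INTER_CUBIC))"
```

```text
at [568.7 258.6  90. ] [-1.7983e+02 -5.0000e-02  9.7840e+01] F [ 0.  -0.6 -0.8] w 0.996 t 11.8
[-0.001, -0.0, -0.001, 0.011, 0.013, 0.324]
```

View pics/s5c.png

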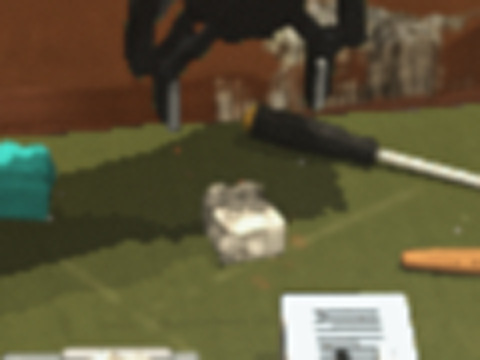

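Fingers straddle the casting (crop (245,222)). Going down and closing.

Emit:
send_rows:
  series:
    - [0,0,0,0.01,0.012,0.1,1]
    - [0,0,0,0.01,0.012,0.2,1]
    - [0,0,0,0.01,0.012,0.28,1]
    - [0,0,0,0.01,0.012,0.324,1]
    - [0,0,0,0.01,0.012,0.324,1]

```text
time: 12.3
position: [570.6, 262.8, 8.4]
orientation: [-3.138, -0.001, 1.709]
ft_force: [-1.2, -0.2, -0.0]
grip_width: 1.004
gripper_force: 0.0
```

Emit:
send_rows:
  series:
    - [0,0,0,0,0,0,0.5]
    - [0,0,0,0,0,0,0.2]
    - [0,0,0,0,0,0,0.04]
    - [0,0,0,0,0,0,0.04]
    - [0,0,0,0,0,0,0.04]

```text
time: 12.8
position: [573.0, 264.7, 11.2]
orientation: [3.141, -0.003, 1.71]
ft_force: [-1.5, -0.5, 7.4]
grip_width: 0.521
gripper_force: 21.8
```

Emit:
send_rows:
  series:
    - [0,0,0,0,0,0,0.04]
    - [0,0,0,0,0,0,0.04]

```text
time: 13.0
position: [573.0, 264.8, 11.2]
orientation: [3.141, -0.003, 1.71]
ft_force: [-0.7, -0.1, 6.2]
grip_width: 0.524
gripper_force: 21.8
```

```bash
python3 -c "
from h import *
p=b2w(3,0)
plan([(571.3,261.7,110,98),(500,110,110,91),(*p,110,84.5),(*p,22,84.5)])"
```

```text
at [573.  264.8  11.2] [179.94  -0.19  97.98] F [-0.7 -0.1  6.2] w 0.524 t 13.0
[0.0, -0.001, -0.0, -0.01, -0.008, -0.395]
[0.0, -0.0, 0.039, -0.561, -0.367, -0.0]
[0.0, -0.0, 0.036, -0.311, -0.128, -0.0]
[0.0, 0.0, 0.0, 0.0, -0.0, 0.352]
```

Emit:
send_rows:
  series:
    - [0,0,0,0,0,-0.02,-0.02]
    - [0,0,0,0,0,-0.1,-0.02]
    - [0,0,0,0,0,-0.22,-0.02]
    - [0,0,0,0,0,-0.36,-0.02]
    - [0,0,0,0,0,-0.395,-0.02]

```text
time: 13.5
position: [574.6, 265.3, 112.8]
orientation: [3.136, -0.005, 1.71]
ft_force: [0.8, 0.5, -0.1]
grip_width: 0.509
gripper_force: 61.0
```

Emit:
send_rows:
  series:
    - [0,0,0.01,-0.1,-0.06,0,-0.02]
    - [0,0,0.02,-0.25,-0.16,0,-0.02]
    - [0,0,0.03,-0.4,-0.26,0,-0.02]
    - [0,0,0.039,-0.52,-0.34,0,-0.02]
    - [0,0,0.039,-0.561,-0.367,0,-0.02]

```text
time: 14.0
position: [498.2, 107.9, 107.5]
orientation: [-3.137, -0.0, 1.582]
ft_force: [-0.1, -0.5, -1.5]
grip_width: 0.505
gripper_force: 61.0
```

Emit:
send_rows:
  series:
    - [0,0,0.01,-0.12,-0.05,0,-0.02]
    - [0,0,0.025,-0.22,-0.09,0,-0.02]
    - [0,0,0.036,-0.29,-0.12,0,-0.02]
    - [0,0,0.036,-0.311,-0.128,0,-0.02]
    - [0,0,0.036,-0.311,-0.128,0,-0.02]

```text
time: 14.5
position: [470.3, 34.2, 108.0]
orientation: [-3.14, -0.003, 1.475]
ft_force: [0.0, 0.2, 0.3]
grip_width: 0.505
gripper_force: 61.0
```

Emit:
send_rows:
  series:
    - [0,0,0,0,0,0.05,-0.02]
    - [0,0,0,0,0,0.12,-0.02]
    - [0,0,0,0,0,0.2,-0.02]
    - [0,0,0,0,0,0.24,-0.02]
    - [0,0,0,0,0,0.24,-0.02]

```text
time: 15.0
position: [468.7, 35.3, 46.1]
orientation: [-3.136, -0.002, 1.476]
ft_force: [-0.8, 0.7, -0.8]
grip_width: 0.509
gripper_force: 61.0
```

```bash
python3 -c "
from h import *
p=b2w(3,0)
plan([(*p,22.5,84.5)])"
```

```text
at [468.7  35.3  46.1] [-1.7971e+02 -1.2000e-01  8.4590e+01] F [-0.8  0.7 -0.8] w 0.509 t 15.0
[-0.002, -0.001, 0.0, -0.014, 0.005, 0.094]
```

Emit:
send_rows:
  series:
    - [0,0,0,-0.005,0.005,0.04,-0.02]
    - [0,0,0,-0.005,0.005,0.075,-0.02]
    - [0,0,0,-0.005,0.005,0.09,-0.02]
    - [0,0,0,-0.005,0.005,0.096,-0.02]
    - [0,0,0,-0.005,0.005,0.1,-0.02]

```text
time: 15.5
position: [471.2, 33.1, 23.0]
orientation: [-3.14, -0.003, 1.474]
ft_force: [0.7, -0.1, 0.3]
grip_width: 0.508
gripper_force: 61.0
```

Emit:
send_rows:
  series:
    - [0,0,0,0,0,0.004,-0.02]
    - [0,0,0,0,0,0.006,-0.02]

```text
time: 15.7
position: [471.3, 33.1, 21.6]
orientation: [-3.141, -0.003, 1.474]
ft_force: [-0.1, 0.1, -1.4]
grip_width: 0.508
gripper_force: 61.0
```

Emit:
send_rows:
  series:
    - [0,0,0,0,0,0.004,-0.02]
    - [0,0,0,0,0,0.008,-0.02]
    - [0,0,0,0,0,0.008,-0.02]

```text
time: 16.0
position: [471.4, 33.1, 21.4]
orientation: [-3.14, -0.003, 1.474]
ft_force: [-6.4, -1.3, 21.8]
grip_width: 0.508
gripper_force: 64.3
```

Emit:
send_rows:
  series:
    - [0,0,0,0,0,0,0.2]
    - [0,0,0,0,0,0,0.5]
    - [0,0,0,0,0,0,0.7]
    - [0,0,0,0,0,-0.06,0.7]
    - [0,0,0,0,0,-0.24,0.7]

```text
time: 16.5
position: [467.6, 32.6, 76.7]
orientation: [-3.131, -0.0, 1.475]
ft_force: [-0.2, 0.5, 0.5]
grip_width: 0.849
gripper_force: 0.0
```

```bash
python3 -c "
from h import *
d=snap('top','t6.png')
for b in fitcast([d],(593,-182))[:3]: print(np.round(b,2))
P=(592.5,-182)
plan([(510,-90,115,100),(*P,95,114.5),(*P,9,114.5)])
s=snap('side','s6.png')
im=s['pixels'];a=cv2.resize(im[190:350,240:420],(540,480),interpolation=cv2.INTER_CUBIC);b=cv2.resize(d['pixels'][130:190,386:446],(260,260),interpolation=cv2.INTER_CUBIC)
cv2.imwrite('pics/s6c.png',np.hstack([a,np.vstack([b,np.zeros((220,260,3),np.uint8)])]))"
```

```text
[ 2.7000e-01  5.9263e+02 -1.8124e+02  2.6290e+01]
[ 2.7000e-01  5.9268e+02 -1.8120e+02  2.6250e+01]
[ 2.7000e-01  5.9253e+02 -1.8060e+02  2.4380e+01]
at [473.4  32.9  84.7] [179.87  -0.2   84.45] F [ 0.8 -0.2  4.4] w 0.845 t 16.6
[0.001, -0.001, -0.086, -0.475, 0.193, -0.123]
[0.0, 0.0, -0.081, -0.42, 0.261, 0.08]
[0.0, 0.0, 0.0, 0.0, -0.0, 0.344]
```

View pics/s6c.png

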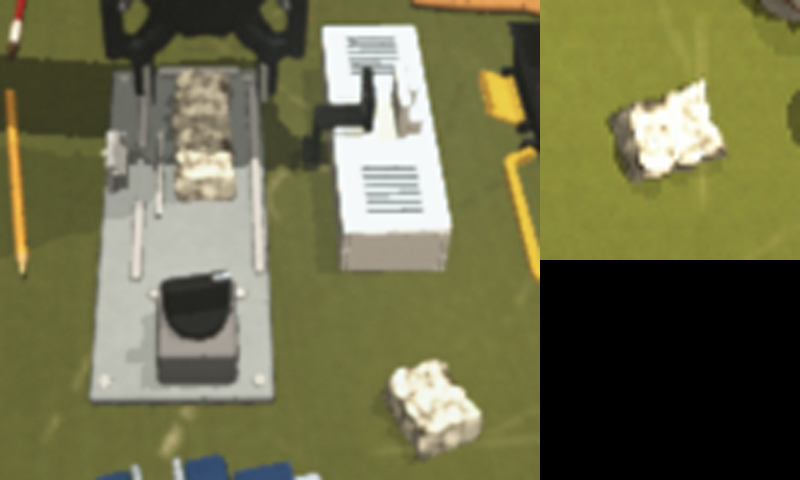

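Two castings lie straight in the row, and the third is where it was. Going to it.

Emit:
send_rows:
  series:
    - [0,0,-0.02,-0.02,0,-0.1,1]
    - [0,0,-0.05,-0.15,0.06,-0.123,1]
    - [0,0,-0.086,-0.3,0.12,-0.123,1]
    - [0,0,-0.086,-0.475,0.193,-0.123,1]
    - [0,0,-0.086,-0.475,0.193,-0.123,1]

```text
time: 17.1
position: [509.2, -98.0, 110.0]
orientation: [3.141, 0.002, 1.735]
ft_force: [0.1, 0.1, -1.6]
grip_width: 1.0
gripper_force: 0.0
```

Emit:
send_rows:
  series:
    - [0,0,-0.04,-0.2,0.13,0.04,1]
    - [0,0,-0.081,-0.42,0.261,0.08,1]
    - [0,0,-0.081,-0.42,0.261,0.08,1]
    - [0,0,-0.081,-0.42,0.261,0.08,1]
    - [0,0,-0.081,-0.42,0.261,0.08,1]

```text
time: 17.6
position: [589.4, -181.7, 88.2]
orientation: [-3.14, -0.005, 1.998]
ft_force: [0.8, 0.1, -0.4]
grip_width: 1.0
gripper_force: 0.0
```

Emit:
send_rows:
  series:
    - [0,0,0,0,0,0,1]

```text
time: 17.7
position: [589.3, -180.2, 88.9]
orientation: [-3.141, -0.005, 2.0]
ft_force: [-0.1, 0.3, -0.6]
grip_width: 1.0
gripper_force: 0.0
```

```bash
python3 -c "
from h import *
P=(592.5,-182)
s=snap('side','s7.png'); print(fitcast([s],P)[0])
plan([(*P,9,114.5)])"
```

```text
(np.float64(0.2463230508915788), np.float64(593.1143117112117), np.float64(-182.27465854476787), np.float64(8.05601129502243))
at [ 589.5 -180.1   89.2] [-179.97   -0.25  114.64] F [0.9 0.  0.8] w 1.002 t 17.8
[-0.0, -0.001, 0.001, -0.013, 0.008, 0.321]
```

Emit:
send_rows:
  series:
    - [0,0,0,-0.012,0.009,0.1,1]
    - [0,0,0,-0.012,0.009,0.2,1]
    - [0,0,0,-0.012,0.009,0.28,1]
    - [0,0,0,-0.012,0.009,0.321,1]
    - [0,0,0,-0.012,0.009,0.321,1]

```text
time: 18.25
position: [592.1, -182.2, 8.0]
orientation: [-3.139, -0.005, 2.0]
ft_force: [0.3, -0.6, -0.1]
grip_width: 0.999
gripper_force: 0.0
```

Emit:
send_rows:
  series:
    - [0,0,0,0,0,0,0.5]
    - [0,0,0,0,0,0,0.2]
    - [0,0,0,0,0,0,0.04]
    - [0,0,0,0,0,0,0.02]
    - [0,0,0,0,0,0,0.02]

```text
time: 18.75
position: [594.5, -183.9, 11.2]
orientation: [3.14, -0.002, 1.999]
ft_force: [-2.0, 0.7, 7.0]
grip_width: 0.518
gripper_force: 50.9
```

Emit:
send_rows:
  series:
    - [0,0,0,0,0,0,0.02]
    - [0,0,0,0,0,0,0.02]

```text
time: 18.95
position: [594.5, -183.9, 11.2]
orientation: [3.14, -0.002, 1.999]
ft_force: [-2.3, 3.0, 7.3]
grip_width: 0.525
gripper_force: 50.9
```

```bash
python3 -c "
from h import *
p=b2w(3,-64); w=bot.sense()['position']
plan([(w[0],w[1],125,114.5),(505,-85,125,99),(*p,125,84.5)])"
```

```text
at [ 594.5 -183.9   11.2] [ 1.7990e+02 -9.0000e-02  1.1453e+02] F [-2.3  3.   7.3] w 0.525 t 18.9
[0.001, -0.001, 0.0, 0.001, 0.001, -0.455]
[0.0, -0.0, 0.086, 0.509, -0.162, -0.0]
[0.0, -0.0, 0.081, 0.235, -0.131, -0.0]
```

Emit:
send_rows:
  series:
    - [0,0,0,0,0,-0.04,0.02]
    - [0,0,0,0,0,-0.14,0.02]
    - [0,0,0,0,0,-0.28,0.02]
    - [0,0,0,0,0,-0.42,0.02]
    - [0,0,0,0,0,-0.455,0.02]

```text
time: 19.45
position: [596.6, -185.0, 128.4]
orientation: [3.135, 0.002, 1.999]
ft_force: [2.2, -0.9, -0.8]
grip_width: 0.523
gripper_force: 49.9
```

Emit:
send_rows:
  series:
    - [0,0,0.02,0.1,-0.03,0,0.02]
    - [0,0,0.05,0.25,-0.08,0,0.02]
    - [0,0,0.086,0.4,-0.13,0,0.02]
    - [0,0,0.086,0.509,-0.162,0,0.02]
    - [0,0,0.086,0.509,-0.162,0,0.02]

```text
time: 19.95
position: [500.6, -81.1, 123.0]
orientation: [-3.138, -0.005, 1.734]
ft_force: [0.8, 0.0, -0.1]
grip_width: 0.52
gripper_force: 49.9
```

Emit:
send_rows:
  series:
    - [0,0,0.03,0.07,-0.04,0,0.02]
    - [0,0,0.06,0.15,-0.09,0,0.02]
    - [0,0,0.081,0.23,-0.131,0,0.02]
    - [0,0,0.081,0.23,-0.131,0,0.02]
    - [0,0,0.081,0.23,-0.131,0,0.02]

```text
time: 20.45
position: [463.2, -33.7, 123.9]
orientation: [-3.141, -0.002, 1.476]
ft_force: [0.8, -0.4, -0.9]
grip_width: 0.521
gripper_force: 49.9
```

Emit:
send_rows:
  series:
    - [0,0,0,0,0,0.05,0.02]
    - [0,0,0,0,0,0.14,0.02]
    - [0,0,0,0,0,0.24,0.02]
    - [0,0,0,0,0,0.31,0.02]
    - [0,0,0,0,0,0.31,0.02]

```text
time: 20.95
position: [460.4, -34.2, 43.2]
orientation: [-3.135, -0.002, 1.473]
ft_force: [-0.1, -0.2, -0.6]
grip_width: 0.52
gripper_force: 49.9
```

```bash
python3 -c "
from h import *
p=b2w(3,-66)
plan([(*p,22.5,84.5)])"
```

```text
at [460.4 -34.2  43.2] [-1.7962e+02 -9.0000e-02  8.4430e+01] F [-0.1 -0.2 -0.6] w 0.52 t 20.9
[-0.002, -0.0, -0.0, 0.001, 0.011, 0.083]
```

Emit:
send_rows:
  series:
    - [0,0,0,0,0.004,0.04,0.02]
    - [0,0,0,0,0.004,0.07,0.02]
    - [0,0,0,0,0.004,0.085,0.02]
    - [0,0,0,0,0.004,0.09,0.02]
    - [0,0,0,0,0.004,0.09,0.02]

```text
time: 21.45
position: [463.5, -33.2, 23.7]
orientation: [-3.14, -0.003, 1.475]
ft_force: [0.8, -0.2, -0.6]
grip_width: 0.524
gripper_force: 49.9
```

Emit:
send_rows:
  series:
    - [0,0,0,0,0,0.003,0.02]
    - [0,0,0,0,0,0.003,0.02]

```text
time: 21.65
position: [463.6, -33.2, 23.1]
orientation: [-3.141, -0.003, 1.475]
ft_force: [-0.3, -0.9, -0.6]
grip_width: 0.524
gripper_force: 49.9
```

Two more millimetres down, release, lift well away towards -y, then look.

Emit:
send_rows:
  series:
    - [0,0,0,0,0,0.004,0.02]
    - [0,0,0,0,0,0.008,0.02]
    - [0,0,0,0,0,0.009,0.02]

```text
time: 21.95
position: [463.6, -33.2, 21.1]
orientation: [-3.14, -0.003, 1.474]
ft_force: [-3.0, 0.4, 10.6]
grip_width: 0.522
gripper_force: 52.0
```

Emit:
send_rows:
  series:
    - [0,0,0,0,0,0,0.2]
    - [0,0,0,0,0,0,0.5]
    - [0,0,0,0,0,0,0.7]
    - [0,0,0,0,0,-0.06,0.7]
    - [0,0,0,0,0,-0.24,0.7]

```text
time: 22.45
position: [459.9, -33.3, 78.0]
orientation: [-3.132, -0.001, 1.475]
ft_force: [1.4, -0.1, 0.4]
grip_width: 0.851
gripper_force: 0.0
```

Emit:
send_rows:
  series:
    - [0,0,0,0,0,-0.2,0.7]
    - [0,0,0,-0.2,0,-0.4,0.4]
    - [0,0,0,-0.4,0,-0.4,0.4]
    - [0,0,0,-0.6,0,-0.4,0.4]
    - [0,0,0,-0.6,0,-0.4,0.4]

```text
time: 22.95
position: [448.4, -188.9, 181.5]
orientation: [3.14, 0.0, 1.468]
ft_force: [-0.7, -0.8, -0.9]
grip_width: 0.702
gripper_force: 0.0
```

```bash
python3 -c "
from h import *
plan([])
d=snap('top','t8.png'); im=d['pixels']
for y in(64,0,-64):
  c=b2w(3,y); print([np.round(w2px(d,[*b2w(3+a,y+b),39]),1).tolist() for a,b in((23.5,28),(-23.5,-28))])
cv2.imwrite('pics/t8c.png',cv2.resize(im[115:265,230:430],(800,600),interpolation=cv2.INTER_CUBIC))"
```

```text
at [ 448.4 -188.9  181.5] [1.7994e+02 2.0000e-02 8.4120e+01] F [-0.7 -0.8 -0.9] w 0.702 t 22.9
[[289.7, 199.4], [311.8, 221.4]]
[[316.8, 201.7], [339.0, 223.7]]
[[344.0, 203.9], [366.3, 225.9]]
```

View pics/t8c.png

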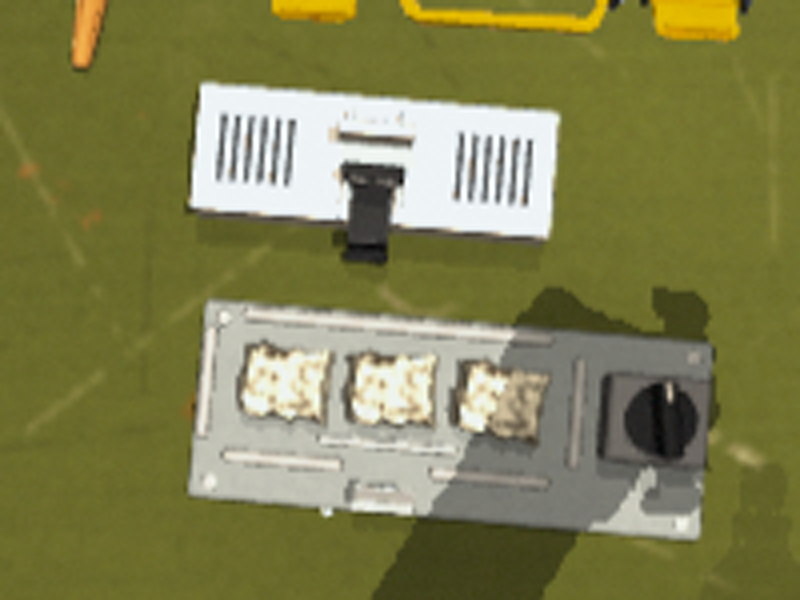

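```bash
python3 -c "
from h import *
def fit(d,c,z,L):
  W=np.array([px2w(d,*p,z)[:2] for p in c]); L=np.array(L,float)
  f=lambda q:(L@np.array([[np.cos(q[2]),np.sin(q[2])],[-np.sin(q[2]),np.cos(q[2])]])+q[:2]-W).ravel()
  r=least_squares(f,[500,0,0],x_scale=[1,1,.01]);print(r.x[:2].round(1),np.degrees(r.x[2]).round(2),r.fun.round(1)); return r.x
d=load('t8.png'); C=lambda a:(np.array(a)+.5)/4-.5+[230,115]
L=[[37,106],[37,-106],[-37,-106],[-37,106]]
x=fit(d,C([[203,83],[559,111],[549,240],[192,209]]),46,L)
fit(d,C([[208,299],[714,345],[697,540],[189,496]]),10,[[50,118],[50,-192],[-70,-192],[-70,118]])
d0=load('top0.png'); fit(d0,(np.array([[80,67],[542,108],[526,270],[64,231]])+.5)/5-.5+[268,180],56,L)
c,s=np.cos(x[2]),np.sin(x[2]); print('grip',x[0]+4.5*c,x[1]+4.5*s)
plan([(560,-120,200,84.5),(605,40.3,145,84.5),(605,40.3,58,84.5)])"
```

```text
[605.2  40.2] -5.49 [-0.4  1.  -1.3 -0.9  1.1 -1.2  0.5  1.1]
[466.5  31.6] -5.82 [ 0.6  1.4  0.9 -0.8 -1.4 -2.  -0.   1.4]
[467.6  31.4] -5.73 [-0.8 -0.4 -0.4  1.4  0.2 -0.2  1.  -0.8]
grip 609.6413821104634 39.739409709384866
at [ 448.1 -189.5  181.1] [1.7998e+02 3.0000e-02 8.4050e+01] F [-0.2 -1.6  0.4] w 0.699 t 23.0
[0.0, 0.0, -0.003, 0.323, 0.416, -0.076]
[0.0, 0.0, 0.0, 0.656, 0.118, 0.22]
[0.0, 0.0, 0.0, 0.0, -0.0, 0.348]
```

Emit:
send_rows:
  series:
    - [0,0,-0.003,0.1,0.13,-0.076,0.4]
    - [0,0,-0.003,0.2,0.26,-0.076,0.4]
    - [0,0,-0.003,0.323,0.416,-0.076,0.4]
    - [0,0,-0.003,0.323,0.416,-0.076,0.4]
    - [0,0,-0.003,0.323,0.416,-0.076,0.4]

```text
time: 23.5
position: [560.8, -110.7, 198.3]
orientation: [-3.138, -0.003, 1.487]
ft_force: [0.3, -1.1, 1.1]
grip_width: 0.699
gripper_force: 0.0
```

Emit:
send_rows:
  series:
    - [0,0,0,0.2,0.04,0.07,0.4]
    - [0,0,0,0.4,0.08,0.14,0.4]
    - [0,0,0,0.58,0.12,0.22,0.4]
    - [0,0,0,0.656,0.13,0.22,0.4]
    - [0,0,0,0.656,0.13,0.22,0.4]

```text
time: 24.0
position: [605.7, 53.6, 143.0]
orientation: [-3.137, -0.005, 1.491]
ft_force: [0.2, 0.4, -0.4]
grip_width: 0.7
gripper_force: 0.0
```

Emit:
send_rows:
  series:
    - [0,0,0,0,0,0.08,0.4]
    - [0,0,0,0,0,0.14,0.4]
    - [0,0,0,0,0,0.16,0.4]
    - [0,0,0,0,0,0.16,0.4]

```text
time: 24.4
position: [605.6, 46.9, 103.5]
orientation: [-3.137, -0.002, 1.482]
ft_force: [-0.8, -0.1, -0.7]
grip_width: 0.699
gripper_force: 0.0
```

```bash
python3 -c "
from h import *
plan([(608.5,40,58,84.5)])"
```

```text
at [605.6  46.9 103.5] [-1.7976e+02 -9.0000e-02  8.4930e+01] F [-0.8 -0.1 -0.7] w 0.699 t 24.4
[-0.001, -0.0, 0.002, -0.027, 0.015, 0.182]
```

Emit:
send_rows:
  series:
    - [-0.001,0,0.002,-0.027,0.015,0.02,0.4]
    - [-0.001,0,0.002,-0.027,0.015,0.02,0.4]
    - [-0.001,0,0.002,-0.027,0.015,0.02,0.4]
    - [-0.001,0,0.002,-0.027,0.015,0.02,0.4]

```text
time: 24.8
position: [610.4, 41.2, 100.0]
orientation: [3.139, -0.003, 1.477]
ft_force: [-0.6, 0.3, -0.8]
grip_width: 0.704
gripper_force: 0.0
```

```bash
python3 -c "
from h import *
plan([(608.5,40,58,84.5)])"
```

```text
at [610.4  41.2 100. ] [ 1.7987e+02 -1.6000e-01  8.4650e+01] F [-0.6  0.3 -0.8] w 0.704 t 24.8
[0.001, -0.001, 0.001, -0.006, -0.007, 0.168]
```

Emit:
send_rows:
  series:
    - [0,0,0,-0.005,-0.006,0.06,0.4]
    - [0,0,0,-0.005,-0.006,0.12,0.4]
    - [0,0,0,-0.005,-0.006,0.16,0.4]
    - [0,0,0,-0.005,-0.006,0.166,0.4]
    - [0,0,0,-0.005,-0.006,0.166,0.4]

```text
time: 25.3
position: [607.9, 40.1, 57.0]
orientation: [-3.141, -0.002, 1.478]
ft_force: [-0.1, -0.2, 1.1]
grip_width: 0.703
gripper_force: 0.0
```

Emit:
send_rows:
  series:
    - [0,0,0,0,0,0,-0.1]
    - [0,0,0,0,0,0,-0.3]
    - [0,0,0,0,0,0,-0.49]
    - [0,0,0,0,0,0,-0.49]
    - [0,0,0,0,0,0,-0.49]

```text
time: 25.8
position: [610.6, 40.1, 59.4]
orientation: [3.136, -0.003, 1.478]
ft_force: [3.7, -1.1, 6.1]
grip_width: 0.256
gripper_force: 19.4
```

Emit:
send_rows:
  series:
    - [0,0,0,0,0,0,-0.49]
    - [0,0,0,0,0,0,-0.49]
    - [0,0,0,0,0,0,-0.49]

```text
time: 26.1
position: [610.6, 40.1, 59.4]
orientation: [3.136, -0.003, 1.478]
ft_force: [3.0, -0.4, 5.9]
grip_width: 0.26
gripper_force: 19.4
```

Emit:
send_rows:
  series:
    - [0,0,0,0,0,-0.03,-0.49]
    - [0,0,0,0,0,-0.1,-0.49]
    - [0,0,0,0,0,-0.2,-0.49]
    - [0,0,0,0,0,-0.3,-0.49]
    - [0,0,0,0,0,-0.34,-0.49]

```text
time: 26.6
position: [608.2, 40.0, 144.6]
orientation: [3.14, -0.003, 1.478]
ft_force: [1.1, 0.4, -1.2]
grip_width: 0.26
gripper_force: 17.7
```

Emit:
send_rows:
  series:
    - [0,0,0,0,0,0,-0.49]
    - [0,0,0,0,0,0,-0.49]

```text
time: 26.8
position: [607.1, 40.0, 141.8]
orientation: [-3.141, -0.002, 1.478]
ft_force: [-0.3, 0.0, -3.1]
grip_width: 0.258
gripper_force: 17.7
```

```bash
python3 -c "
from h import *
plan([(472.1,31,142,84.4)])"
```

```text
at [607.1  40.  141.8] [-1.7995e+02 -1.3000e-01  8.4670e+01] F [-0.3  0.  -3.1] w 0.258 t 26.8
[-0.0, -0.001, 0.002, -0.086, -0.534, -0.0]
```

Emit:
send_rows:
  series:
    - [0,0,0,-0.015,-0.1,0,-0.5]
    - [0,0,0.002,-0.04,-0.25,0,-0.5]
    - [0,0,0.002,-0.065,-0.4,0,-0.5]
    - [0,0,0.002,-0.08,-0.5,0,-0.5]
    - [0,0,0.002,-0.086,-0.534,0,-0.5]

```text
time: 27.3
position: [468.8, 30.6, 140.9]
orientation: [-3.137, -0.001, 1.471]
ft_force: [0.8, -0.0, -2.8]
grip_width: 0.257
gripper_force: 23.7
```

Emit:
send_rows:
  series:
    - [0,0,0,0,0,0.04,-0.5]
    - [0,0,0,0,0,0.09,-0.5]
    - [0,0,0,0,0,0.11,-0.5]
    - [0,0,0,0,0,0.11,-0.5]
    - [0,0,0,0,0,0.11,-0.5]

```text
time: 27.8
position: [473.9, 31.0, 114.7]
orientation: [3.141, -0.002, 1.471]
ft_force: [0.3, 0.4, -2.9]
grip_width: 0.258
gripper_force: 23.7
```

```bash
python3 -c "
from h import *
plan([(472.1,31,90,84.4)]); s=snap('side','s9.png'); d=snap('top','t9.png');
im=s['pixels'];cv2.imwrite('pics/s9c.png',cv2.resize(im[170:340,240:400],None,fx=3.4,fy=3.4,interpolation=cv2.INTER_CUBIC))"
```

```text
at [473.9  31.  114.7] [ 1.7995e+02 -1.2000e-01  8.4300e+01] F [ 0.3  0.4 -2.9] w 0.258 t 27.8
[0.0, -0.001, -0.001, -0.001, -0.007, 0.099]
```

View pics/s9c.png

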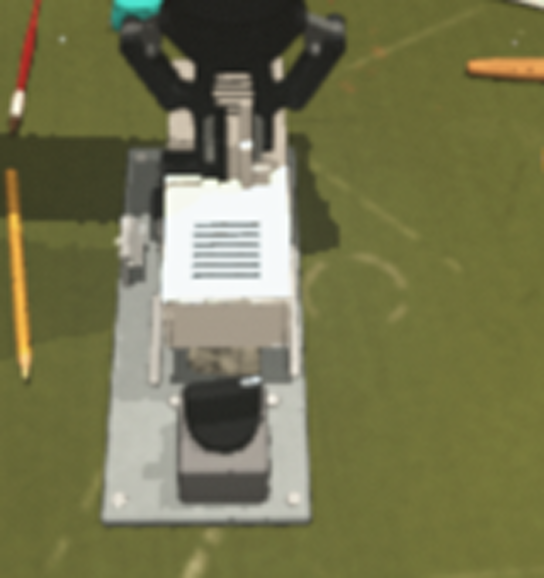

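The cover hangs level over the castings and in line with the bars. Lowering it.

Emit:
send_rows:
  series:
    - [0,0,0,0,-0.006,0.03,-0.5]
    - [0,0,0,0,-0.006,0.07,-0.5]
    - [0,0,0,0,-0.006,0.11,-0.5]
    - [0,0,0,0,-0.006,0.13,-0.5]
    - [0,0,0,0,-0.006,0.13,-0.5]

```text
time: 28.4
position: [471.1, 31.1, 81.6]
orientation: [-3.141, -0.002, 1.471]
ft_force: [-0.5, -0.5, -2.3]
grip_width: 0.251
gripper_force: 23.7
```

Emit:
send_rows:
  series:
    - [0,0,0,0,0,0,-0.5]
    - [0,0,0,0,0,0,-0.5]

```text
time: 28.6
position: [472.4, 31.3, 83.0]
orientation: [3.14, -0.003, 1.471]
ft_force: [0.4, -0.2, -2.5]
grip_width: 0.251
gripper_force: 23.7
```

Emit:
send_rows:
  series:
    - [0,0,0,0,0,0.012,-0.5]
    - [0,0,0,0,0,0.024,-0.5]
    - [0,0,0,0,0,0.036,-0.5]
    - [0,0,0,0,0,0.044,-0.5]
    - [0,0,0,0,0,0.044,-0.5]

```text
time: 29.1
position: [471.8, 31.2, 71.4]
orientation: [3.141, -0.002, 1.471]
ft_force: [0.1, -0.0, -1.7]
grip_width: 0.258
gripper_force: 23.7
```

Emit:
send_rows:
  series:
    - [0,0,0,0,0,0.006,-0.5]
    - [0,0,0,0,0,0.012,-0.5]
    - [0,0,0,0,0,0.012,-0.5]
    - [0,0,0,0,0,0.012,-0.5]

```text
time: 29.5
position: [472.4, 31.3, 69.2]
orientation: [3.14, -0.003, 1.471]
ft_force: [-1.8, -0.0, 3.9]
grip_width: 0.257
gripper_force: 25.6
```

Emit:
send_rows:
  series:
    - [0,0,0,0,0,0.006,-0.5]
    - [0,0,0,0,0,0.006,-0.5]

```text
time: 29.7
position: [472.9, 31.2, 68.9]
orientation: [3.139, -0.003, 1.471]
ft_force: [-3.4, -0.2, 18.8]
grip_width: 0.254
gripper_force: 27.1
```

Emit:
send_rows:
  series:
    - [0,0,0,0,0,0,-0.4]
    - [0,0,0,0,0,0,-0.2]
    - [0,0,0,0,0,0,0.1]
    - [0,0,0,0,0,0,0.4]
    - [0,0,0,0,0,0,0.4]

```text
time: 30.2
position: [472.6, 31.3, 67.3]
orientation: [3.139, -0.003, 1.471]
ft_force: [0.4, -0.9, 0.7]
grip_width: 0.701
gripper_force: 0.0
```

Emit:
send_rows:
  series:
    - [0,0,0,0,0,-0.04,0.4]
    - [0,0,0,0,0,-0.16,0.4]
    - [0,0,0,-0.1,0,-0.36,0.4]
    - [0,0,0,-0.3,0,-0.46,0.4]
    - [0,0,0,-0.5,0,-0.46,0]

```text
time: 30.7
position: [463.5, -84.1, 185.6]
orientation: [3.132, -0.004, 1.475]
ft_force: [0.7, -1.2, -1.3]
grip_width: 0.546
gripper_force: 0.0
```

```bash
python3 -c "
from h import *
plan([]); s=snap('side','s10.png'); d=snap('top','t10.png')
def box(im,d,u0,v0,k,x0,x1,y0,y1,z,c):
    P=np.array([(np.array(w2px(d,[*b2w(x,y),z]))-[u0,v0]+.5)*k for x,y in((x0,y0),(x1,y0),(x1,y1),(x0,y1))]); cv2.polylines(im,[P.astype(int)],True,c,1)
def crop(d,u0,v0,w,h,k):
    z=cv2.resize(d['pixels'][v0:v0+h,u0:u0+w],None,fx=k,fy=k,interpolation=cv2.INTER_CUBIC)
    for a in((8,16,-22,22,94,(0,0,255)),(-16,-8,-18,18,94,(255,0,0)),(-37,37,-106,106,56,(0,200,0))): box(z,d,u0,v0,k,*a)
    return z
a=crop(s,265,190,75,130,4.5); b=crop(d,268,175,118,80,3.9)
b=cv2.copyMakeBorder(b,0,a.shape[0]-b.shape[0],0,0,cv2.BORDER_CONSTANT); cv2.imwrite('pics/s10c.png',np.hstack([a,b]))"
```

```text
at [463.5 -84.1 185.6] [179.44  -0.2   84.53] F [ 0.7 -1.2 -1.3] w 0.546 t 30.7
```

View pics/s10c.png

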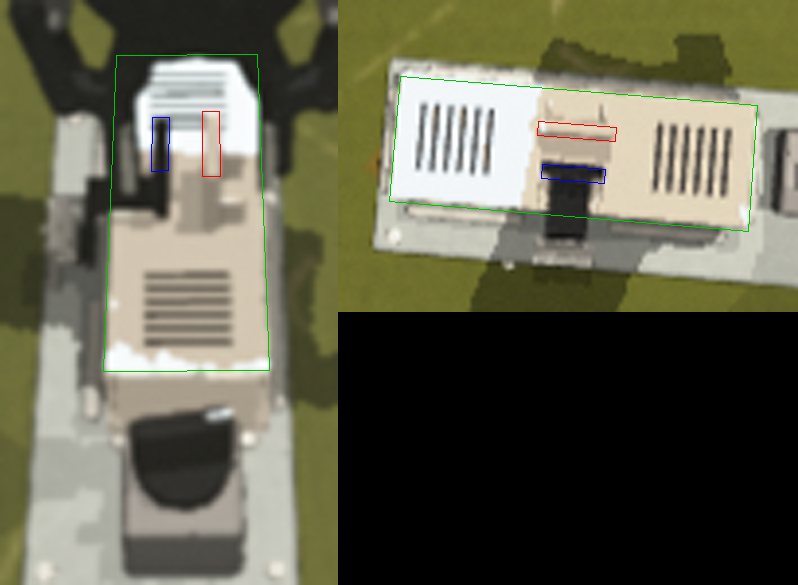

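The cover sits inside the bars with its outline matching the seated prediction. The paddle is at its sprung-out place (crop (572,173)) and the hook is under the keeper. Now the knob.

```bash
python3 -c "
from h import *
d=load('top0.png'); u,v=(np.array([636.5,199.5])+.5)/5-.5+[268,180]
w=px2w(d,u,v,51); c,s=np.cos(TH),np.sin(TH); q=w[:2]-O; print('knob',w,'base',c*q[0]+s*q[1],-s*q[0]+c*q[1], b2w(0,-155))
s_=load('side0.png'); im=s_['pixels']; print(bot.sense()['joints'].round(2))
K=b2w(0,-155)
plan([(*K,175,45),(*K,175,5),(*K,130,-5.5)])"
```

```text
knob [ 451.57371573 -122.57762158   51.        ] base -0.11255206287083652 -155.19702595302863 [ 451.70456086 -122.39223889]
[-0.06  0.21  0.22  2.06 -0.06  0.88  0.09]
at [460.7 -91.4 183.7] [1.7964e+02 1.0000e-02 8.3730e+01] F [-1.7  0.7 -0.1] w 0.497 t 30.8
[0.002, -0.001, 0.215, -0.127, -0.022, 0.035]
[-0.0, -0.0, 0.222, 0.0, 0.0, 0.0]
[0.0, -0.0, 0.058, 0.0, -0.0, 0.18]
```

Emit:
send_rows:
  series:
    - [0.001,0,0.215,-0.127,-0.022,0.035,-0.2]
    - [0.001,0,0.215,-0.127,-0.022,0.035,-0.2]
    - [0.001,0,0.215,-0.127,-0.022,0.035,-0.2]
    - [0.001,0,0.215,-0.127,-0.022,0.035,-0.2]
    - [0.001,0,0.215,-0.127,-0.022,0.035,-0.2]

```text
time: 31.3
position: [451.8, -114.7, 172.6]
orientation: [-3.138, -0.002, 0.79]
ft_force: [-0.4, -1.0, -0.4]
grip_width: 0.402
gripper_force: 0.0
```

Emit:
send_rows:
  series:
    - [0,0,0.222,0,0,0,-0.2]
    - [0,0,0.222,0,0,0,-0.2]
    - [0,0,0.222,0,0,0,-0.2]
    - [0,0,0.222,0,0,0,-0.2]
    - [0,0,0.222,0,0,0,-0.2]

```text
time: 31.8
position: [451.8, -114.6, 172.6]
orientation: [-3.138, 0.001, 0.093]
ft_force: [-0.2, -0.5, 0.5]
grip_width: 0.399
gripper_force: 0.0
```

Emit:
send_rows:
  series:
    - [0,0,0.058,0,0,0.18,-0.2]
    - [0,0,0.058,0,0,0.18,-0.2]
    - [0,0,0.058,0,0,0.18,-0.2]
    - [0,0,0.058,0,0,0.18,-0.2]
    - [0,0,0.058,0,0,0.18,-0.2]

```text
time: 32.3
position: [453.0, -114.9, 128.9]
orientation: [-3.138, -0.002, -0.082]
ft_force: [-0.1, -0.7, 1.3]
grip_width: 0.399
gripper_force: 0.0
```

```bash
python3 -c "
from h import *
K=b2w(0,-155); print(bot.sense()['joints'].round(2))
plan([(*K,95,-5.5),(*K,55,-5.5)])"
```

```text
[-0.2   0.31  0.46  2.11 -0.2   0.76 -1.27]
at [ 453.  -114.9  128.9] [-1.7978e+02 -9.0000e-02 -4.7100e+00] F [-0.1 -0.7  1.3] w 0.399 t 32.3
[-0.001, -0.0, 0.004, -0.003, 0.031, 0.135]
[0.0, 0.0, 0.0, 0.0, -0.0, 0.16]
```

Emit:
send_rows:
  series:
    - [-0.001,0,0.004,-0.003,0.031,0.06,-0.2]
    - [-0.001,0,0.004,-0.003,0.031,0.12,-0.2]
    - [-0.001,0,0.004,-0.003,0.031,0.135,-0.2]
    - [-0.001,0,0.004,-0.003,0.031,0.135,-0.2]
    - [-0.001,0,0.004,-0.003,0.031,0.135,-0.2]

```text
time: 32.8
position: [451.0, -122.4, 94.4]
orientation: [-3.141, -0.0, -0.096]
ft_force: [-0.8, 0.0, 0.5]
grip_width: 0.403
gripper_force: 0.0
```

```bash
python3 -c "
from h import *
K=b2w(0,-155)
plan([(*K,55,-5.5)])"
```

```text
at [ 451.  -122.4   94.4] [-179.97   -0.     -5.5 ] F [-0.8  0.   0.5] w 0.403 t 32.8
[-0.0, -0.0, 0.0, 0.003, -0.0, 0.157]
```

Emit:
send_rows:
  series:
    - [0,0,0,0.003,0,0.05,-0.2]
    - [0,0,0,0.003,0,0.1,-0.2]
    - [0,0,0,0.003,0,0.14,-0.2]
    - [0,0,0,0.003,0,0.155,-0.2]
    - [0,0,0,0.003,0,0.155,-0.2]

```text
time: 33.3
position: [450.3, -122.1, 54.9]
orientation: [-3.14, 0.004, -0.097]
ft_force: [-3.9, 2.6, 16.2]
grip_width: 0.401
gripper_force: 7.7
```

Emit:
send_rows:
  series:
    - [0,0,0,0,0,0,-0.5]
    - [0,0,0,0,0,0,-0.7]
    - [0,0,0,0,0,0,-0.77]
    - [0,0,0,0,0,0,-0.77]
    - [0,0,0,0,0,0,-0.77]

```text
time: 33.8
position: [452.7, -121.9, 55.6]
orientation: [-3.14, -0.001, -0.096]
ft_force: [-1.4, 3.0, 14.1]
grip_width: 0.13
gripper_force: 60.6
```

Emit:
send_rows:
  series:
    - [0,0,0,0,0,0,-0.77]
    - [0,0,0,0,0,0,-0.77]

```text
time: 34.0
position: [452.7, -121.9, 55.6]
orientation: [-3.14, -0.001, -0.096]
ft_force: [-0.7, 2.5, 14.0]
grip_width: 0.128
gripper_force: 60.6
```

Emit:
send_rows:
  series:
    - [0,0,0,0,0,0,-0.6]
    - [0,0,0,0,0,-0.008,-0.5]
    - [0,0,0,0,0,-0.014,-0.5]
    - [0,0,0,0,0,-0.014,-0.5]

```text
time: 34.4
position: [450.7, -122.4, 57.9]
orientation: [-3.141, 0.002, -0.096]
ft_force: [-1.1, 0.2, 0.5]
grip_width: 0.253
gripper_force: 0.0
```

Emit:
send_rows:
  series:
    - [0,0,0,0,0,0,-0.7]
    - [0,0,0,0,0,0,-0.75]
    - [0,0,0,0,0,0,-0.75]
    - [0,0,0,0,0,0,-0.75]

```text
time: 34.8
position: [450.7, -121.8, 58.0]
orientation: [-3.141, 0.002, -0.096]
ft_force: [-0.9, 2.3, 1.0]
grip_width: 0.137
gripper_force: 32.9
```

Emit:
send_rows:
  series:
    - [0,0,-0.044,0,0,-0.002,-0.75]
    - [0,0,-0.089,0,0,-0.005,-0.75]
    - [0,0,-0.133,0,0,-0.007,-0.75]
    - [0,0,-0.178,0,0,-0.009,-0.75]
    - [0,0,-0.222,0,0,-0.012,-0.75]

```text
time: 35.3
position: [450.9, -122.3, 61.1]
orientation: [-3.14, 0.001, 0.607]
ft_force: [0.4, 1.1, -3.4]
grip_width: 0.133
gripper_force: 32.7
```

Emit:
send_rows:
  series:
    - [0,0,0,0,0,0,-0.75]

```text
time: 35.4
position: [450.9, -122.4, 61.0]
orientation: [-3.14, 0.001, 0.602]
ft_force: [0.3, 2.2, -2.4]
grip_width: 0.133
gripper_force: 32.8
```

Emit:
send_rows:
  series:
    - [0,0,-0.044,0,0,-0.002,-0.75]
    - [0,0,-0.089,0,0,-0.005,-0.75]
    - [0,0,-0.133,0,0,-0.007,-0.75]
    - [0,0,-0.178,0,0,-0.009,-0.75]
    - [0,0,-0.222,0,0,-0.012,-0.75]

```text
time: 35.9
position: [451.4, -122.6, 64.0]
orientation: [-3.141, -0.0, 1.3]
ft_force: [2.2, 0.8, -4.5]
grip_width: 0.136
gripper_force: 32.6
```

Emit:
send_rows:
  series:
    - [0,0,-0.044,0,0,-0.002,-0.75]
    - [0,0,-0.089,0,0,-0.005,-0.75]
    - [0,0,-0.133,0,0,-0.007,-0.75]
    - [0,0,-0.178,0,0,-0.009,-0.75]
    - [0,0,-0.222,0,0,-0.012,-0.75]

```text
time: 36.4
position: [451.9, -122.6, 67.0]
orientation: [3.141, -0.0, 1.997]
ft_force: [2.0, 1.5, -7.3]
grip_width: 0.133
gripper_force: 32.4
```

Emit:
send_rows:
  series:
    - [0,0,-0.044,0,0,-0.002,-0.75]
    - [0,0,-0.089,0,0,-0.005,-0.75]
    - [0,0,-0.133,0,0,-0.007,-0.75]
    - [0,0,-0.167,0,0,-0.009,-0.75]
    - [0,0,-0.167,0,0,-0.009,-0.75]

```text
time: 36.9
position: [452.3, -122.3, 69.3]
orientation: [3.14, 0.0, 2.518]
ft_force: [4.6, 1.0, -7.5]
grip_width: 0.134
gripper_force: 32.4
```

```bash
python3 -c "
from h import *
plan([]);print(bot.sense()['joints'].round(2))"
```

```text
at [ 452.3 -122.3   69.3] [1.7992e+02 1.0000e-02 1.4429e+02] F [ 4.6  1.  -7.5] w 0.134 t 36.9
[ 0.41  0.41 -0.24  2.12  0.16  0.63  1.01]
```

Emit:
send_rows:
  series:
    - [0,0,-0.044,0,0,0,-0.75]
    - [0,0,-0.089,0,0,-0.002,-0.75]
    - [0,0,-0.133,0,0,-0.004,-0.75]
    - [0,0,-0.178,0,0,-0.007,-0.75]
    - [0,0,-0.222,0,0,-0.009,-0.75]

```text
time: 37.4
position: [452.4, -121.7, 72.0]
orientation: [3.14, 0.001, -3.065]
ft_force: [2.4, 3.9, -2.2]
grip_width: 0.132
gripper_force: 33.3
```

```bash
python3 -c "
from h import *
plan([]);print(bot.sense()['joints'].round(2))"
```

```text
at [ 452.4 -121.7   72. ] [ 1.7993e+02  7.0000e-02 -1.7561e+02] F [ 2.4  3.9 -2.2] w 0.132 t 37.4
[ 0.55  0.42 -0.41  2.12  0.27  0.65  1.61]
```

Emit:
send_rows:
  series:
    - [0,0,-0.044,0,0,-0.002,-0.75]
    - [0,0,-0.089,0,0,-0.005,-0.75]
    - [0,0,-0.133,0,0,-0.007,-0.75]
    - [0,0,-0.178,0,0,-0.009,-0.75]
    - [0,0,-0.215,0,0,-0.011,-0.75]

```text
time: 37.9
position: [452.2, -121.2, 74.8]
orientation: [3.141, 0.002, -2.39]
ft_force: [2.3, 5.1, 0.6]
grip_width: 0.136
gripper_force: 33.6
```

Emit:
send_rows:
  series:
    - [0,0,-0.006,0,0,0,-0.75]
    - [0,0,-0.012,0,0,0,-0.75]
    - [0,0,-0.018,0,0,0,-0.75]
    - [0,0,-0.018,0,0,0,-0.75]

```text
time: 38.3
position: [452.2, -121.2, 74.9]
orientation: [3.14, 0.002, -2.34]
ft_force: [2.5, 5.0, 1.9]
grip_width: 0.133
gripper_force: 36.5
```

```bash
python3 -c "
from h import *
plan([]);s=bot.sense();print(s['joints'].round(2),s['ft_torque'].round(3))"
```

```text
at [ 452.2 -121.2   74.9] [ 1.7993e+02  1.1000e-01 -1.3407e+02] F [2.5 5.  1.9] w 0.133 t 38.3
[ 0.7   0.45 -0.58  2.11  0.39  0.68  2.23] [ 1.191 -0.449 -0.602]
```

The wrist moment has risen to 0.6 N m against 0.04 N m of friction, so the knob is at its stop. Releasing, going up and checking.

Emit:
send_rows:
  series:
    - [0,0,0,0,0,0,-0.6]
    - [0,0,0,0,0,0,-0.3]
    - [0,0,0,0,0,0,-0.2]
    - [0,0,0,0,0,-0.1,-0.2]
    - [0,0,0,0,0,-0.26,-0.2]

```text
time: 38.8
position: [448.7, -122.2, 138.2]
orientation: [3.135, -0.003, -2.335]
ft_force: [0.9, -0.2, 1.1]
grip_width: 0.399
gripper_force: 0.0
```

Emit:
send_rows:
  series:
    - [0,0,0.04,0,0,-0.2,-0.2]
    - [0,0,0.08,0.1,-0.1,-0.4,-0.2]
    - [0,0,0.12,0.25,-0.25,-0.4,-0.2]
    - [0,0,0.16,0.4,-0.4,-0.4,-0.2]
    - [0,0,0.2,0.5,-0.5,-0.4,-0.2]

```text
time: 39.3
position: [455.0, -301.9, 240.5]
orientation: [-3.14, -0.001, -2.968]
ft_force: [0.9, -0.1, 0.5]
grip_width: 0.395
gripper_force: 0.0
```

```bash
python3 -c "
from h import *
plan([]); s=snap('side','s11.png'); d=snap('top','t11.png')
a=cv2.resize(s['pixels'][190:340,255:345],None,fx=3.8,fy=3.8,interpolation=cv2.INTER_CUBIC); b=cv2.resize(d['pixels'][175:260,268:418],None,fx=3,fy=3,interpolation=cv2.INTER_CUBIC)
b=cv2.copyMakeBorder(b,0,a.shape[0]-b.shape[0],0,0,cv2.BORDER_CONSTANT); cv2.imwrite('pics/s11c.png',np.hstack([a,b]))"
```

```text
at [ 455.  -301.9  240.5] [-1.7991e+02 -4.0000e-02 -1.7007e+02] F [ 0.9 -0.1  0.5] w 0.395 t 39.3
```

View pics/s11c.png

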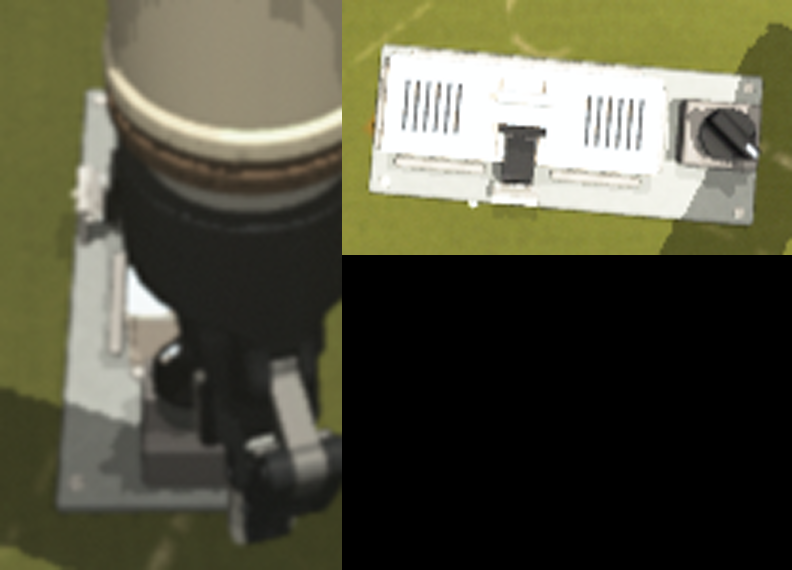

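The white knob pointer, now at (748,150), has turned about 229° counter-clockwise. The cover is seated and the tab is out. Handing in.

Emit:
send_rows:
  series:
    - [0,0,0,0,0,0,-0.2]
    - [0,0,0,0,0,0,-0.2]
    - [0,0,0,0,0,0,-0.2]

```text
time: 39.7
position: [455.6, -297.6, 239.3]
orientation: [3.14, -0.001, -2.959]
ft_force: [0.5, -0.4, -1.1]
grip_width: 0.399
gripper_force: 0.0
```

```bash
python3 -c "
from h import *
print(bot.hand_in())"
```

```text
the job is handed in; nothing more can be done
None
```

All three castings lie in a row in the drying box, the cover is down with its tab sprung out, the vent knob is turned to its stop, and the job was handed in at about 40 s; the hand-in returned no verdict.

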